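Roll the dummy load onto the line in front of the coax switch

ROBOT

A 7-joint arm with a two-finger parallel gripper is mounted at the origin on the work surface. World frame = base frame: x ahead of the robot, y to its left, z up, the work surface at z = 0. Lengths are in m, angles in rad, forces in N, time in s.
With the tool pointing down it reaches from about 0.425 to 0.95 m from the base axis. Payload 4.7 kg.
Tool frame: the origin (TCP) lies midway between the tips of the shut fingers; the grasp point (between the pads) lies robot.grasp_offset behind it (robot.grasp_offset is the distance from the TCP to the grasp point, in m); z points along the fingers, y is the line along which they close (so a half turn about z gives the same grasp; the last joint's range is limited). The gripper opens to 87 mm and grips with 3 to 60 N. Pads are 19 mm wide; open, the fingers measure 117 mm over their backs; the gripper's body (75 mm by 190 mm) begins 51 mm behind the grasp point.
Start: joints at [1.288, 0.469, -0.049, 1.532, 0.024, 1.141, -0.082], TCP at [0.17, -0.653, 0.223] pointing down, gripper open.
Joint ranges: [-2.59, 2.59], [-0.33, 1.99], [-1.39, 1.29], [0.1, 2.45], [-1.04, 4.18], [0.21, 1.99], [-2.66, 2.66]. Speed limits (rad/s): [2.57, 2.57, 3.14, 3.14, 3.14, 3.14, 3.14].

INTERFACE

Orientations are given as a unit quaternion [x, y, z, w].
In Python, from cell import robot, cams gives the robot as it stands. The module is installed in compiled form; this text tells all that it offers.
- The arm moves only by the tool move_arm, never from a script. Its arguments are lists of equal length, an entry for each row: "travel": the shift along the tool's x, y, z in m, a list of three; "rotation": the turn, a rotation vector about the tool's x, y, z in rad, a list of three. A call has 1 to 5 rows; each row is the pose to reach, as a shift and turn from the pose commanded when the call began, along the tool's axes at that moment; what a row does not reach only later rows make up. A row lasts 1/8 s, in which the tool goes at most 62.5 mm and 10.7 degrees, less where a joint would pass 70% of its speed; a pose out of reach is approached as far as the arm can. A call with a gripper value outside its range is refused whole. "claw" is the finger opening in m, from 0 to 0.087, set as the call begins (left out, the last holds). The fingers move at their own pace and stop on an object; the grip force is fixed at half the most. Time passes only in rows, so rows that repeat a pose let the fingers close. It gives the time, the measured TCP pose, the force, the opening and the grip force at its end, in the units of the state.
- robot.get_obs(): the state, without advancing time (a new reading comes with each control period).
- cams.get_image(name): name is "scene" or "top" or "wrist"; returns (picture, depth): 480x640x3 uint8, blue, green, red; 480x640 float32, m along the optical axis (not along the pixel's ray), 0 where there is no reading.
- cams.get_calibration(name): a dict with "intrinsics" (3x3 intrinsics, pixels), "R" (3x3) and "t" (3): a world point X has camera coordinates R X + t; the wrist camera has in their place "hand_eye" (4x4, takes a point from camera to tool coordinates, whose origin is the TCP and whose axes are the flange's). Camera axes: x right, y down, z forward; pixel columns grow to the right and rows downward; lengths in m; the calibration is good to about 2 mm. A picture is of the moment at which its call begins: read the wrist's pose just before it. get_calibration takes no time and is no camera call.
- robot.job_done(): hands the job in; it is judged then, once.
The state is a dict: "time": time; "q": joint angles; "joint_velocities": joint speeds; "tau": joint torques, N m; "ee_pos": TCP position; "orientation": TCP orientation; "force": force on the tool from outside, world axes, zero at the start; "moment": the same for the moment, N m; "width": opening from 0.0 (shut) to 1.0 (fully open); "gripper_force": force on a finger pad.
Only numpy, scipy, OpenCV 4.12 (cv2) and the standard library are available. Lean on these libraries where they do the work, as an engineer would, in place of code of your own. Each camera call takes 0.05 s, during which the arm holds its last target. There are 200 camera calls.

TASK

On the rubber mat, the long dummy load lies to one side of the white line that leads to the middle socket of the coax switch. With your fingertips on top of it, roll it sideways (do not pick it up, and let it turn over rather than just skid) until it lies along the line with the line under its middle, ready to be screwed to the socket; then let go so that it lies still. Leave the short adapter and everything else where it is.

Things in the scene. Friction and masses are not known exactly. Their poses are not given: they have to be found in the camera images.
- load: Dummy load: loose aluminium cylinder lying on the mat, 28 mm diameter, 90 mm long, 0.15 kg, with a thinner plug (20 mm thick, 18 mm long) towards the switch. Origin on its axis at mid-cylinder, 14 mm above the mat; x along it towards the plug, z up at the start, y and z turn as it rolls. Starts 40 to 68 mm left or right of the line. Rolls half as far as a fingertip on its top, then soon stops.
- line (a point): The marked line: straight, white, 5 mm wide, on the mat, leading to the switch's middle socket. Point on the line's centre and the mat's upper face; x along the line towards the switch, y across it to the left, z up. The line spans x = -110 to +105 mm of this point; the socket's tip is at x = 109 mm, 14 mm up, the switch's front at x = 125 mm.
- mat: The fixed black rubber mat, 300 (x) by 360 (y) by 3 mm thick, flat on the desk, with the coax switch fixed on its far edge: a grey box 55 (x) by 130 (y) mm, 40 mm tall, with a black knob reaching 72 mm above the desk. Origin: centre of the mat's underside; x parallel to the line. Its place and yaw vary.
- adapter: Bystander: a loose short steel barrel adapter, 20 mm in diameter and 40 mm long, lying on the mat on the other side of the line, 40 to 68 mm from it. Origin on its axis at mid-length; x along its axis. Must not be displaced.
- screwdriver: Bystander: a loose screwdriver 170 mm long with a thick black handle, lying along x near the left edge of the mat, about 140 mm from the line. Origin underneath it. Must not be displaced.
- tape: Bystander: a loose roll of black tape, a ring 56 mm in outer diameter, 18 mm tall, lying near the right edge of the mat, about 145 mm from the line. Origin: centre of its underside. Must not be displaced.
- cap: Bystander: a loose brass socket cap, 19 mm in diameter and 14 mm tall, standing near the right edge of the mat, about 145 mm from the line. Origin: centre of its underside. Must not be displaced.
- mug: Bystander: a white mug, 82 mm across and 95 mm tall, on the desk well to the right. Origin: centre of its underside. Must not be displaced.
- drive: Bystander: a flat black pocket drive, 115 by 78 by 16 mm, on the desk well to the left. Origin: centre of its underside. Must not be displaced.
- handheld: Bystander: a black handheld radio standing on the desk well to the left, 115 mm tall plus a 130 mm antenna. Origin: centre of its underside. Must not be displaced.
There are look-alikes about, which are no part of the job. Leave any turquoise look-alike of the load alone.

How it is judged:
By the outcome, as a careful person would: the job done as asked, in the order asked, and still so for the second after the job is handed in, with the robot touching nothing.
It also fails if it takes over 58 s, if anything falls off the work surface, if the arm or the gripper's body presses on something with over 40 N, if the wrist force passes 120 N, or if a joint passes its speed limit or range.

## Working session

There is one attempt and no reset: what is moved stays moved. The work goes in short steps, Python scripts to look and compute and a tool call to move; the robot and the scene stay as the last step left them, time stands still between calls to the robot, and variables do not carry over. Pictures are saved under pics/ and viewed, at most 10 in all, crops included, and the job is handed in when it is done.

Besides the shell and the picture viewer there is one more tool, called after "Request:" by a JSON object that holds its "api" and its "payload". move_arm: Moves the arm, as the interface text tells. Its arguments: {"type":"object","properties":{"travel":{"type":"array"},"rotation":{"type":"array"},"claw":{"type":"number"}},"required":["travel","rotation"]}

```bash
mkdir -p pics; python3 - <<'E'
from cell import robot,cams
import cv2,numpy as np
for n in("top","scene"):
    p,d=cams.get_image(n); cv2.imwrite(f"pics/{n}0.png",p); np.savez(f"{n}0.npz",p=p,d=d)
    c=cams.get_calibration(n); print(n,c)
print(cams.get_calibration("wrist")); o=robot.get_obs(); print(o, robot.grasp_offset)
E
```

```text
top {'intrinsics': array([[608.30600964,   0.        , 318.91504595],
       [  0.        , 608.30600964, 241.70451944],
       [  0.        ,   0.        ,   1.        ]]), 'R': array([[ 0.02829203, -0.99956368,  0.00848553],
       [-0.98652558, -0.02928946, -0.16096397],
       [ 0.16114228, -0.0038172 , -0.9869238 ]]), 't': array([-0.00227699,  0.4914863 ,  1.62221289])}
scene {'intrinsics': array([[529.75034648,   0.        , 320.6205433 ],
       [  0.        , 529.75034648, 240.80248077],
       [  0.        ,   0.        ,   1.        ]]), 'R': array([[ 0.80970998,  0.58669009, -0.01282505],
       [ 0.35162111, -0.50254903, -0.78981458],
       [-0.4698216 ,  0.63501119, -0.61321159]]), 't': array([-0.41104324, -0.12558897,  1.65872691])}
{'intrinsics': array([[374.79149096,   0.        , 317.86969437],
       [  0.        , 374.79149096, 241.55872507],
       [  0.        ,   0.        ,   1.        ]]), 'hand_eye': array([[-1.11608940e-04, -9.52602524e-01, -3.04217718e-01,
         8.45021194e-02],
       [ 9.99999777e-01,  9.40765353e-05, -6.61455425e-04,
         7.35724
[... 227 characters left out ...]
38939, -0.04859701,  1.53353697,  0.02414021,
        1.14100478, -0.08231186]), 'joint_velocities': array([ 1.41322737e-03, -3.25861246e-03,  1.42557750e-05, -1.57415940e-03,
       -1.41910375e-03,  2.56755922e-04, -4.84488722e-04]), 'tau': array([ 1.37430350e-03, -5.09170139e+01, -8.11265199e-02, -2.36831439e+01,
       -6.14133803e-02,  3.43953457e-02,  8.42123973e-05]), 'ee_pos': array([ 0.16937297, -0.65286495,  0.22160099]), 'orientation': array([ 9.91954595e-01,  1.26591134e-01, -1.57940986e-04, -8.61418265e-04]), 'force': array([ 0.38182645, -0.59213012, -0.06687575]), 'moment': array([ 0.00568586, -0.02601996, -0.03543335]), 'gripper_force': 0.0, 'width': 0.9972061543428943} 0.0187
```

View pics/top0.png

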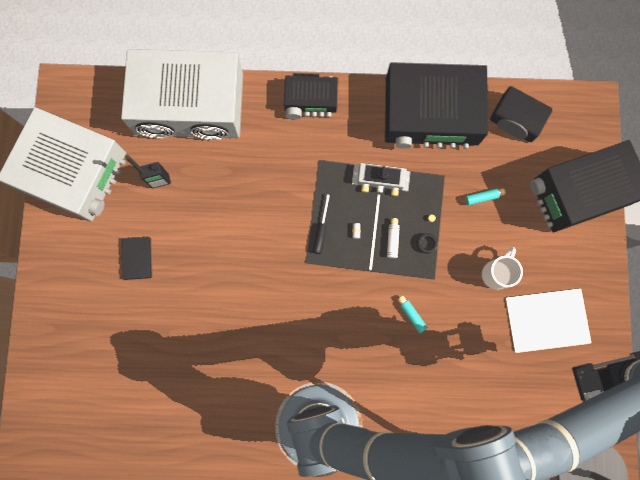

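View pics/scene0.png

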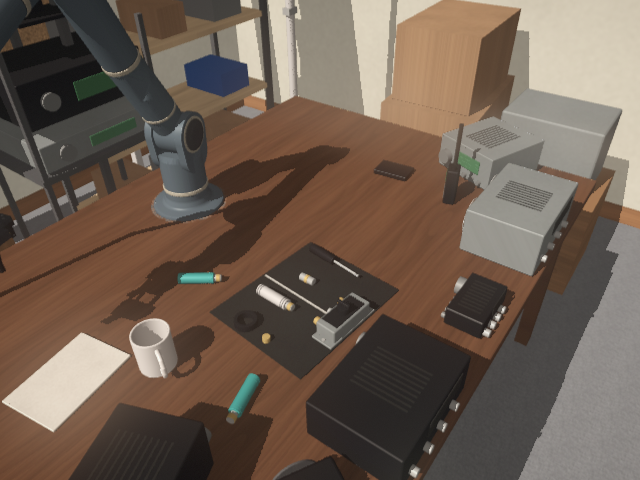

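The top view shows the silver load at (393,238) with its brass plug up at (394,221), to the right of the line, which runs from (379,190) to (373,270). The switch is at (382,177).
Candidates for the load: silver cylinder (393,238), adapter (357,230) which is short, and turquoise look-alikes at (485,197) and (412,313). I choose (393,238), the long silver one on the mat.

```bash
cat > h.py <<'E'
import numpy as np,cv2
from cell import robot,cams
from scipy.spatial.transform import Rotation as Ro
def ray(n,uv,z,pose=None):
    c=cams.get_calibration(n); uv=np.atleast_2d(np.float64(uv))
    v=np.c_[uv,np.ones(len(uv))]@np.linalg.inv(c["intrinsics"]).T
    if n=="wrist":
        H=c["hand_eye"]; R=Ro.from_quat(pose["orientation"]).as_matrix()
        o=pose["ee_pos"]+R@H[:3,3]; w=v@(R@H[:3,:3]).T
    else: o=-c["R"].T@c["t"]; w=v@c["R"]
    return o+w*((z-o[2])/w[:,2])[:,None]
def bright(p,x0,y0,x1,y1,th):
    m=np.zeros(p.shape[:2],np.uint8); m[y0:y1,x0:x1]=(p[y0:y1,x0:x1].max(2)>th)*255; return m
E
python3 - <<'E'
from h import *
for n,b in(("top",(318,180,436,275)),):
    p=np.load(n+"0.npz")["p"]; d=np.load(n+"0.npz")["d"]
    m=bright(p,*b,110)
    k,l,s,c=cv2.connectedComponentsWithStats(m)
    for i in range(1,k):
        if s[i,4]<12: continue
        pts=np.argwhere(l==i)[:,::-1].astype(np.float32)
        r=cv2.minAreaRect(pts); bx=cv2.boxPoints(r)
        w=ray(n,pts,0.003); w2=w[:,:2]; mu=w2.mean(0); e,V=np.linalg.eigh(np.cov(w2.T))
        v=V[:,1]*np.sign(V[0,1]); a=(w2-mu)@v; t=(w2-mu)@V[:,0]
        print(s[i],c[i].round(1),"ctr z3",mu.round(4),"z17",ray(n,[c[i]],.017)[0].round(4),"yaw",np.degrees(np.arctan2(v[1],v[0])).round(2),"L",np.ptp(a).round(4),"W",np.ptp(t).round(4))
    cv2.imwrite("pics/crop.png",cv2.resize(p[155:285,300:450],None,fx=4,fy=4,interpolation=cv2.INTER_CUBIC))
E
```

```text
[352 180  58  16 454] [383.8 185.9] ctr z3 [ 0.6632 -0.1678] z17 [ 0.6596 -0.1663  0.017 ] yaw 88.88 L 0.1623 W 0.0462
[322 194   8  30  99] [325.3 208.2] ctr z3 [ 0.5936 -0.0035] z17 [ 0.5905 -0.0033  0.017 ] yaw -8.93 L 0.0853 W 0.0099
[318 194  77  81 684] [356.4 255.3] ctr z3 [ 0.4626 -0.0939] z17 [ 0.4601 -0.0928  0.017 ] yaw -36.4 L 0.2876 W 0.1813
[428 214   8   8  53] [431.6 217.7] ctr z3 [ 0.5754 -0.3034] z17 [ 0.5724 -0.3007  0.017 ] yaw -19.92 L 0.0231 W 0.0203
[387 218  13  40 414] [393.3 238.4] ctr z3 [ 0.5129 -0.1961] z17 [ 0.5104 -0.1944  0.017 ] yaw -3.36 L 0.1128 W 0.0311
[352 223   9  16 127] [356.4 230.5] ctr z3 [ 0.5323 -0.0923] z17 [ 0.5297 -0.0914  0.017 ] yaw 1.01 L 0.0429 W 0.0225
[318 241   3  10  18] [319.1 245.7] ctr z3 [0.486  0.0111] z17 [0.4838 0.0112 0.017 ] yaw -11.29 L 0.026 W 0.0054
```

View pics/crop.png

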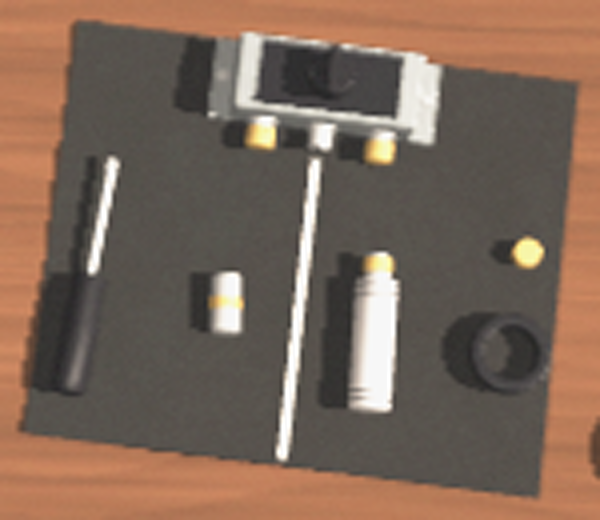

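The crop shows the silver load at (373,335) with its brass plug at (378,262), pointing to the switch, right of the white line (316,158)–(282,460). The short adapter is at (227,302). The choice is confirmed, and the load must roll left.

```bash
cat >> h.py <<'E'
def plan(xyz,yaw):   # yaw: world yaw of tool x, deg, tool down
    o=robot.get_obs(); R=Ro.from_quat(o["orientation"])
    T=Ro.from_euler("z",yaw,degrees=True)*Ro.from_quat([1,0,0,0])
    print("t",round(o["time"],2),"pos",o["ee_pos"].round(4),"F",o["force"].round(2),"travel",R.inv().apply(np.array(xyz)-o["ee_pos"]).round(4),"rot",(R.inv()*T).as_rotvec().round(4))
E
python3 - <<'E'
from h import *
p=np.load("top0.npz")["p"]
pts=[]
for y in range(196,266):
    x0=379-(y-194.5)*8.5/75.5; xs=np.arange(int(x0)-5,int(x0)+7); g=p[y,xs].min(1).astype(float); g=np.clip(g-np.median(g)-15,0,None)
    pts.append([(g*xs).sum()/g.sum(),y])
w=ray("top",pts,.003); vx,vy,x0,y0=cv2.fitLine(w[:,:2].astype(np.float32),cv2.DIST_HUBER,0,.001,.001).ravel()
v=np.array([vx,vy])*np.sign(vx); yaw=np.degrees(np.arctan2(v[1],v[0])); print("line",x0,y0,yaw)
L=np.array([.5104,-.1944]); n=np.array([-v[1],v[0]]); print("lat",(L-[x0,y0])@n)
plan([.51,-.194,.20],yaw+90)
E
```

```text
line 0.5288075 -0.14243901 -5.586834
lat -0.05350621721147362
t 0.1 pos [ 0.1694 -0.6529  0.2216] F [ 0.38 -0.59 -0.07] travel [ 0.445  -0.3586  0.0222] rot [-1.6000e-03 -1.0000e-03 -1.2194e+00]
```

Request:
{"api": "move_arm", "payload": {"travel": [[0.03,-0.025,0],[0.07,-0.06,0],[0.12,-0.1,0],[0.17,-0.14,0],[0.2,-0.16,0]], "rotation": [[0,0,-0.1],[0,0,-0.22],[0,0,-0.36],[0,0,-0.5],[0,0,-0.6]], "claw": 0.05}}

```text
time: 0.72
ee_pos: [0.3247, -0.4455, 0.2225]
orientation: [0.909, 0.417, 0.0, -0.0]
force: [0.7, -0.7, -0.6]
width: 0.595
gripper_force: 0.0
```

```bash
python3 -c "
from h import *
plan([.51,-.194,.20],84.4)"
```

```text
t 0.72 pos [ 0.3247 -0.4455  0.2225] F [ 0.71 -0.7  -0.62] travel [ 0.3115 -0.0235  0.0227] rot [-1.000e-04 -5.000e-04 -6.124e-01]
```

Request:
{"api": "move_arm", "payload": {"travel": [[0.05,-0.003,0],[0.11,-0.008,0],[0.17,-0.013,0],[0.23,-0.018,0],[0.26,-0.02,0]], "rotation": [[0,0,-0.1],[0,0,-0.22],[0,0,-0.36],[0,0,-0.5],[0,0,-0.6]]}}

```text
time: 1.35
ee_pos: [0.4806, -0.2366, 0.2227]
orientation: [0.745, 0.667, 0.0, 0.0]
force: [0.7, -0.2, 0.5]
width: 0.575
gripper_force: 0.0
```

```bash
python3 -c "
from h import *
plan([.51,-.194,.20],84.4)"
```

```text
t 1.35 pos [ 0.4806 -0.2366  0.2227] F [ 0.73 -0.22  0.53] travel [0.0455 0.0246 0.0227] rot [ 0.0008 -0.0005 -0.0115]
```

Request:
{"api": "move_arm", "payload": {"travel": [[0.025,0.012,0.01],[0.045,0.0245,0.022],[0.0455,0.0245,0.0225],[0.0455,0.0245,0.0225]], "rotation": [[0,0,-0.01],[0,0,-0.0115],[0,0,-0.0115],[0,0,-0.0115]]}}

```text
time: 1.85
ee_pos: [0.5078, -0.1986, 0.2]
orientation: [0.744, 0.668, -0.001, 0.0]
force: [0.9, 0.1, 0.3]
width: 0.573
gripper_force: 0.0
```

```bash
python3 -c "
from h import *
import pickle
plan([.51,-.194,.20],84.4)
o=robot.get_obs(); p,d=cams.get_image('wrist'); cv2.imwrite('pics/w1.png',p); pickle.dump((o,p,d),open('w1.pkl','wb'))"
```

```text
t 1.85 pos [ 0.5078 -0.1986  0.2   ] F [0.93 0.09 0.29] travel [ 0.0048  0.0017 -0.    ] rot [-0.0006  0.001  -0.0096]
```

View pics/w1.png

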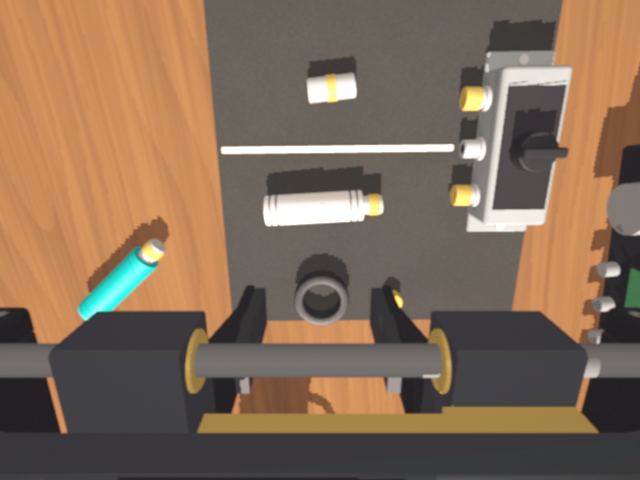

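The wrist view shows the load from (265,212) to plug tip (383,205), the line from (222,150) to (453,148) beside it, the adapter at (332,88), the tape at (321,298), and a turquoise look-alike at (120,280) off the mat.

```bash
cat >> h.py <<'E'
def measure(o,p,show=True):
    # edges of the bright strips per image column -> world lines
    m=(p.min(2)>105)
    m2=(p.max(2)>105)
    k,l,s,c=cv2.connectedComponentsWithStats(((p.max(2)>110)*255).astype(np.uint8))
    out={}
    return k,l,s,c
def fit(uv,z,o):
    w=ray("wrist",uv,z,o)[:,:2]
    vx,vy,x0,y0=cv2.fitLine(w.astype(np.float32),cv2.DIST_HUBER,0,.001,.001).ravel()
    s=np.sign(vx); return np.array([x0,y0]),np.array([vx,vy])*s
E
python3 - <<'E'
from h import *
import pickle
o,p,d=pickle.load(open("w1.pkl","rb"))
g=p.max(2)
def col(u,a,b,th=110):
    r=np.where(g[a:b,u]>th)[0]+a; return (r.min(),r.max()) if len(r) else None
ln=[(u,np.mean(col(u,140,160))) for u in range(230,445)]
ed={u:col(u,185,235) for u in range(272,355)}
P,v=fit(ln,.003,o); n=np.array([-v[1],v[0]])
up=np.array([(u,e[0]) for u,e in ed.items()]);lo=np.array([(u,e[1]) for u,e in ed.items()])
a,va=fit((up+lo)/2,.017,o); 
print("line",P,np.degrees(np.arctan2(v[1],v[0])),"load",a,np.degrees(np.arctan2(va[1],va[0])),"lat",(a-P)@n)
wu,_=fit(up,.017,o); wl,_=fit(lo,.017,o); print("diam",(wu-wl)@n)
ends=ray("wrist",[[264.5,212],[364,207],[383,205]],.017,o)[:,:2]; print("ends along",(ends-P)@v,ends)
# depth check
print("depth z load top, mat:")
c=cams.get_calibration("wrist");H=c["hand_eye"];R=Ro.from_quat(o["orientation"]).as_matrix()
for u,vv in((310,208),(310,170),(300,150)):
    x=d[vv,u]*np.linalg.inv(c["intrinsics"])@[u,vv,1]; print((o["ee_pos"]+R@(H[:3,:3]@x+H[:3,3])).round(4))
E
```

```text
line [ 0.53222543 -0.14114624] -5.537884 load [ 0.5101645  -0.19253331] -2.4128613 lat -0.053276192
diam 0.030505337
ends along [-0.06865675  0.02519004  0.04298214] [[ 0.45843006 -0.19082486]
 [ 0.55220516 -0.19610322]
 [ 0.57008043 -0.19610592]]
depth z load top, mat:
[ 0.5022 -0.1886  0.0305]
[ 0.5051 -0.1581  0.003 ]
[ 0.4979 -0.1388  0.0023]
```

```bash
python3 -c "
from h import *
a=np.radians(87.6)
plan([.506-.007*np.cos(a),-.1923-.007*np.sin(a),.040],87.6)"
```

```text
t 1.9 pos [ 0.5078 -0.1988  0.2002] F [-0.45  0.06  0.5 ] travel [-0.0006 -0.002   0.1602] rot [-0.0001  0.0011 -0.066 ]
```

Request:
{"api": "move_arm", "payload": {"travel": [[0,-0.001,0.04],[-0.0006,-0.002,0.1],[-0.0006,-0.002,0.15],[-0.0006,-0.002,0.16],[-0.0006,-0.002,0.16]], "rotation": [[0,0,-0.03],[0,0.001,-0.066],[0,0.001,-0.066],[0,0.001,-0.066],[0,0.001,-0.066]]}}

```text
time: 2.52
ee_pos: [0.5068, -0.1981, 0.0408]
orientation: [0.721, 0.693, 0.0, 0.0]
force: [0.1, 0.2, 0.2]
width: 0.574
gripper_force: 0.0
```

Request:
{"api": "move_arm", "payload": {"travel": [[0,0,0.001],[0,0,0.002],[0,0,0.003],[0,0,0.004],[0,0,0.004]], "rotation": [[0,0,0],[0,0,0],[0,0,0],[0,0,0],[0,0,0]]}}

```text
time: 3.15
ee_pos: [0.5063, -0.1972, 0.0361]
orientation: [0.721, 0.693, 0.0, -0.0]
force: [0.9, -0.3, -0.5]
width: 0.578
gripper_force: 0.0
```

```bash
python3 -c "
from h import *
a=np.radians(87.6)
plan([.506-.007*np.cos(a),-.1923-.007*np.sin(a),.031],87.6)
p,d=cams.get_image('wrist'); cv2.imwrite('pics/w2.png',p)"
```

```text
t 3.15 pos [ 0.5063 -0.1972  0.0361] F [ 0.89 -0.26 -0.52] travel [-0.0021 -0.0005  0.0051] rot [-0.     -0.001   0.0024]
```

View pics/w2.png

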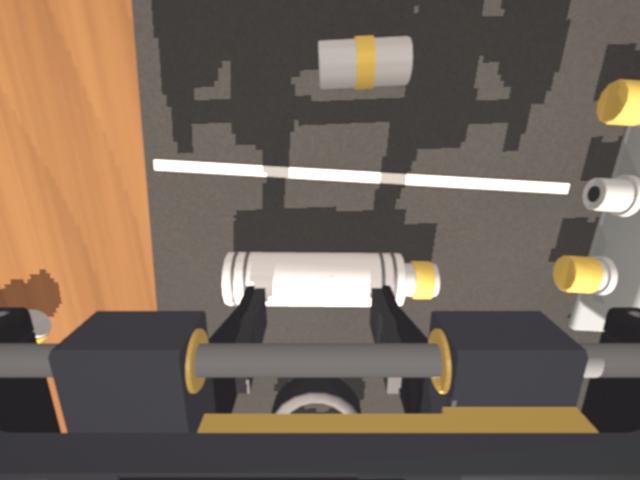

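The fingertips, at about (255,300) and (382,300), sit just above the near half of the load (225–405, 252–305). I'll lower onto it.

Request:
{"api": "move_arm", "payload": {"travel": [[-0.001,0,0.001],[-0.002,0,0.003],[-0.002,0,0.004],[-0.002,0,0.005],[-0.002,0,0.005]], "rotation": [[0,0,0],[0,0,0],[0,0,0],[0,0,0],[0,0,0]]}}

```text
time: 3.82
ee_pos: [0.5062, -0.1993, 0.0313]
orientation: [0.721, 0.693, 0.0, -0.0]
force: [-0.3, 0.1, 2.5]
width: 0.573
gripper_force: 1.6
```

Request:
{"api": "move_arm", "payload": {"travel": [[0,0,0.0005],[0,0,0.001],[0,0,0.001]], "rotation": [[0,0,0],[0,0,0],[0,0,0]]}}

```text
time: 4.2
ee_pos: [0.5063, -0.1994, 0.0311]
orientation: [0.721, 0.693, -0.0, -0.0]
force: [-3.7, 0.3, 10.5]
width: 0.576
gripper_force: 5.2
```

Request:
{"api": "move_arm", "payload": {"travel": [[0.002,0,0],[0.005,0,0],[0.008,0,0],[0.011,0,0],[0.014,0,0]], "rotation": [[0,0,0.002],[0,0,0.004],[0,0,0.006],[0,0,0.008],[0,0,0.01]]}}

```text
time: 4.82
ee_pos: [0.5069, -0.1855, 0.0311]
orientation: [0.724, 0.69, -0.0, 0.0]
force: [-3.7, -1.2, 10.0]
width: 0.576
gripper_force: 5.1
```

Request:
{"api": "move_arm", "payload": {"travel": [[0.003,0,0],[0.006,0,0],[0.009,0,0],[0.011,0,0],[0.011,0,0]], "rotation": [[0,0,0.002],[0,0,0.004],[0,0,0.006],[0,0,0.008],[0,0,0.008]]}}

```text
time: 5.45
ee_pos: [0.5077, -0.1742, 0.0312]
orientation: [0.727, 0.687, 0.0, 0.0]
force: [-2.6, 0.4, 10.2]
width: 0.572
gripper_force: 5.0
```

```bash
python3 -c "
from h import *
plan([.506,-.1923,.031],87.6)
p,d=cams.get_image('wrist'); cv2.imwrite('pics/w3.png',p)"
```

```text
t 5.45 pos [ 0.5077 -0.1742  0.0312] F [-2.6   0.36 10.23] travel [-0.0182 -0.0006  0.0002] rot [ 0.0006  0.     -0.0146]
```

View pics/w3.png

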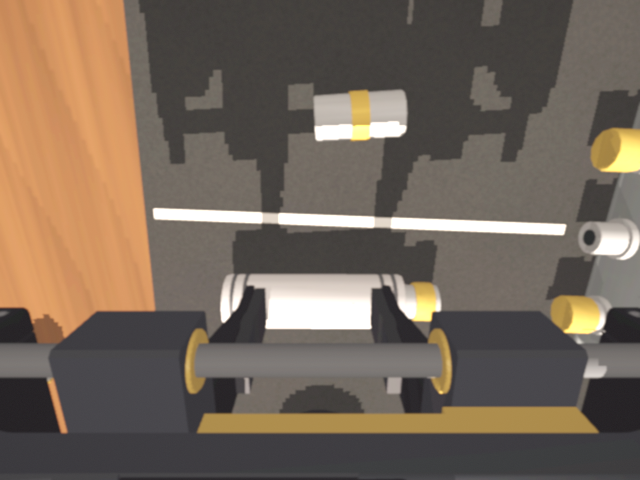

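The load rolled along with the tips: it now spans (225–405, 273–328), so it lags the fingers by about 12 mm and still lies level in view. I'll lift, step back and repeat.

Request:
{"api": "move_arm", "payload": {"travel": [[0,0,-0.003],[0,0,-0.006],[-0.007,0,-0.006],[-0.0125,0,-0.006],[-0.0125,0,-0.006]], "rotation": [[0,0,0],[0,0,0],[0,0,0],[0,0,0],[0,0,0]]}}

```text
time: 6.12
ee_pos: [0.5064, -0.1877, 0.0358]
orientation: [0.728, 0.686, 0.0, -0.0]
force: [0.2, 0.4, 0.8]
width: 0.573
gripper_force: 0.0
```

Request:
{"api": "move_arm", "payload": {"travel": [[0,0,0.003],[0,0,0.005],[0,0,0.0058],[0,0,0.006],[0,0,0.006]], "rotation": [[0,0,0],[0,0,0],[0,0,0],[0,0,0],[0,0,0]]}}

```text
time: 6.75
ee_pos: [0.5066, -0.1866, 0.0311]
orientation: [0.727, 0.687, -0.0, -0.0]
force: [-3.2, 0.2, 9.2]
width: 0.576
gripper_force: 5.1
```

Request:
{"api": "move_arm", "payload": {"travel": [[0.002,0,0],[0.005,0,0],[0.008,0,0],[0.011,0,0],[0.014,0,0]], "rotation": [[0,0,0.002],[0,0,0.004],[0,0,0.006],[0,0,0.008],[0,0,0.01]]}}

```text
time: 7.38
ee_pos: [0.5074, -0.1727, 0.0311]
orientation: [0.73, 0.683, -0.0, 0.0]
force: [-3.0, -0.0, 11.1]
width: 0.573
gripper_force: 5.1
```

Request:
{"api": "move_arm", "payload": {"travel": [[0.003,0,0],[0.006,0,0],[0.009,0,0],[0.011,0,0],[0.011,0,0]], "rotation": [[0,0,0.002],[0,0,0.004],[0,0,0.006],[0,0,0.008],[0,0,0.008]]}}

```text
time: 8.0
ee_pos: [0.5083, -0.1614, 0.0312]
orientation: [0.733, 0.68, 0.0, 0.0]
force: [-2.2, 0.4, 10.1]
width: 0.571
gripper_force: 5.0
```

Request:
{"api": "move_arm", "payload": {"travel": [[0,0,-0.003],[0,0,-0.006],[-0.007,0,-0.006],[-0.0125,0,-0.006],[-0.0125,0,-0.006]], "rotation": [[0,0,0],[0,0,0],[0,0,0],[0,0,0],[0,0,0]]}}

```text
time: 8.62
ee_pos: [0.5069, -0.1752, 0.0358]
orientation: [0.734, 0.679, 0.0, -0.0]
force: [0.4, 0.1, -1.0]
width: 0.574
gripper_force: 0.0
```

```bash
python3 -c "
from h import *
import pickle
plan([.506,-.1923,.031],84.5)
o=robot.get_obs();p,d=cams.get_image('wrist'); cv2.imwrite('pics/w4.png',p); pickle.dump((o,p,d),open('w4.pkl','wb'))"
```

```text
t 8.62 pos [ 0.5069 -0.1752  0.0358] F [ 0.36  0.13 -1.01] travel [-0.0171  0.0004  0.0048] rot [-0.0004 -0.0007  0.0189]
```

View pics/w4.png

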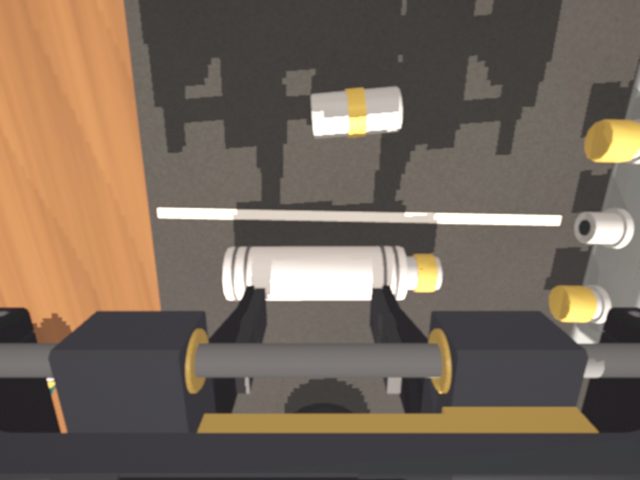

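The load is now at (225–405, 245–300), level in view and closer to the line, which runs from (157,213) to (560,220). The adapter at (356,112) hasn't moved.

```bash
cat > m.py <<'E'
from h import *
def meas(o,p,rows,lrows,cols=(272,365),lc=(165,225)):
    g=p.max(2).astype(int)
    def col(u,a,b,th):
        r=np.where(g[a:b,u]>th)[0]+a; return (r.min(),r.max()) if len(r) else None
    ln=[]
    for u in list(range(*lc))+list(range(415,550)):
        c=col(u,*lrows,150)
        if c and c[1]-c[0]<16: ln.append((u,np.mean(c)))
    e=[(u,*col(u,*rows,120)) for u in range(*cols) if col(u,*rows,120)]
    e=np.array(e,float); P,v=fit(ln,.003,o); n=np.array([-v[1],v[0]])
    a,va=fit(np.c_[e[:,0],(e[:,1]+e[:,2])/2],.017,o)
    wu,_=fit(e[:,:2],.017,o); wl,_=fit(e[:,[0,2]],.017,o)
    print("n",len(ln),"line",P,np.degrees(np.arctan2(v[1],v[0])).round(2),"load",a.round(4),np.degrees(np.arctan2(va[1],va[0])).round(2),"lat",((a-P)@n).round(4),"diam",((wu-wl)@n).round(4))
    # tangent geometry: far/near silhouette in the vertical plane across the line
    H=cams.get_calibration("wrist")["hand_eye"]; C=o["ee_pos"]+Ro.from_quat(o["orientation"]).apply(H[:3,3])
    cl=(C[:2]-P)@n; h=C[2]-.017
    al=[np.arctan2((w-P)@n-cl,h) for w in(wu,wl)]
    print("lat by tangents",(cl+h*np.tan(sum(al)/2)).round(4),"radius",(np.hypot(h,h*np.tan(sum(al)/2))*np.sin(abs(al[0]-al[1])/2)).round(4))
E
python3 - <<'E'
from m import *
import pickle
o,p,d=pickle.load(open("w4.pkl","rb")); meas(o,p,(232,306),(200,232))
E
```

```text
n 195 line [ 0.56734645 -0.14490816] -5.55 load [ 0.5046 -0.1667] -4.44 lat -0.0278 diam 0.0312
lat by tangents -0.0276 radius 0.0144
```

Request:
{"api": "move_arm", "payload": {"travel": [[0.001,0,0.003],[0.0015,0,0.005],[0.0015,0,0.0058],[0.0015,0,0.006],[0.0015,0,0.006]], "rotation": [[0,0,0],[0,0,0],[0,0,0],[0,0,0],[0,0,0]]}}

```text
time: 9.3
ee_pos: [0.5073, -0.1725, 0.0311]
orientation: [0.733, 0.68, -0.0, -0.0]
force: [-3.4, 0.4, 9.6]
width: 0.578
gripper_force: 5.2
```

Request:
{"api": "move_arm", "payload": {"travel": [[0.002,0,0],[0.005,0,0],[0.008,0,0],[0.011,0,0],[0.014,0,0]], "rotation": [[0,0,0.001],[0,0,0.002],[0,0,0.003],[0,0,0.004],[0,0,0.005]]}}

```text
time: 9.93
ee_pos: [0.5084, -0.1587, 0.0312]
orientation: [0.735, 0.678, -0.0, -0.0]
force: [-2.1, 0.1, 10.4]
width: 0.575
gripper_force: 5.2
```

Request:
{"api": "move_arm", "payload": {"travel": [[0.003,0,0],[0.006,0,0],[0.009,0,0],[0.012,0,0],[0.012,0,0]], "rotation": [[0,0,0.001],[0,0,0.002],[0,0,0.003],[0,0,0.005],[0,0,0.005]]}}

```text
time: 10.55
ee_pos: [0.5094, -0.1464, 0.0311]
orientation: [0.736, 0.677, -0.0, -0.0]
force: [-2.4, 0.9, 10.3]
width: 0.571
gripper_force: 5.1
```

Request:
{"api": "move_arm", "payload": {"travel": [[0,0,-0.003],[0,0,-0.006],[-0.007,0,-0.006],[-0.013,0,-0.006],[-0.013,0,-0.006]], "rotation": [[0,0,0],[0,0,0],[0,0,0],[0,0,0],[0,0,0]]}}

```text
time: 11.18
ee_pos: [0.508, -0.1608, 0.0359]
orientation: [0.737, 0.676, 0.0, -0.0]
force: [0.0, -0.7, 0.1]
width: 0.58
gripper_force: 0.0
```

```bash
python3 - <<'E'
from m import *
import pickle
plan([.506,-.1923,.031],84.45)
o=robot.get_obs();p,d=cams.get_image('wrist'); cv2.imwrite('pics/w5.png',p); pickle.dump((o,p,d),open('w5.pkl','wb'))
meas(o,p,(232,306),(200,240))
E
```

```text
t 11.18 pos [ 0.508  -0.1608  0.0359] F [ 0.   -0.74  0.13] travel [-0.0315  0.0008  0.0048] rot [-0.0004 -0.0007  0.0096]
n 195 line [ 0.5733098  -0.14309275] -5.29 load [ 0.5102 -0.1506] -5.26 lat -0.0133 diam 0.0375
lat by tangents -0.0131 radius 0.0173
```

View pics/w5.png

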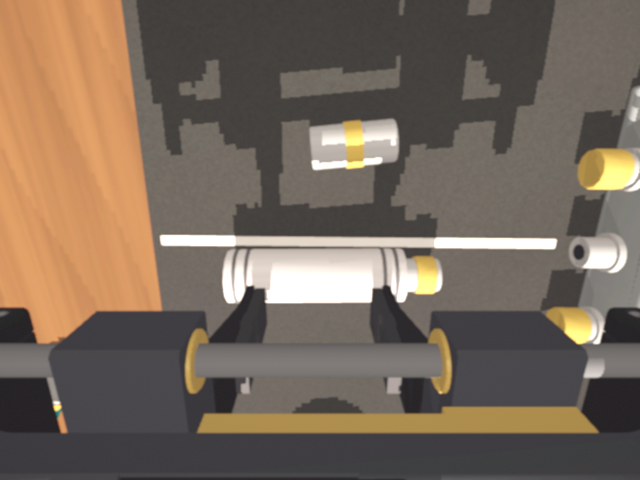

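The load's far edge (row ~248) now touches the line (rows 237–247). The adapter at (354,144) is undisturbed. I'll redo the measurement without the line in the edge window.

```bash
python3 - <<'E'
from m import *
import pickle
o,p,d=pickle.load(open("w5.pkl","rb"))
print(p.max(2)[236:256,320],p.max(2)[296:308,320])
meas(o,p,(248,310),(200,248))
meas(o,p,(249,310),(200,248))
E
```

```text
[139 196 221 227 228 228 228 228 228 214 165 103 129 175 194 198 201 204
 208 210] [255 255 255 255 255 255 255 163 118 119 120 120]
n 195 line [ 0.57333374 -0.14534056] -5.39 load [ 0.5148 -0.1543] -5.02 lat -0.0144 diam 0.0311
lat by tangents -0.0143 radius 0.0143
n 195 line [ 0.57333374 -0.14534056] -5.39 load [ 0.5148 -0.1546] -5.02 lat -0.0147 diam 0.0306
lat by tangents -0.0146 radius 0.014
```

Request:
{"api": "move_arm", "payload": {"travel": [[0,0,0.003],[0,0,0.005],[0,0,0.0058],[0,0,0.006],[0,0,0.006]], "rotation": [[0,0,0],[0,0,0],[0,0,0],[0,0,0],[0,0,0]]}}

```text
time: 11.85
ee_pos: [0.5082, -0.1596, 0.0311]
orientation: [0.737, 0.676, -0.0, -0.0]
force: [-3.4, -0.4, 9.1]
width: 0.576
gripper_force: 5.2
```

Request:
{"api": "move_arm", "payload": {"travel": [[0.002,0,0],[0.005,0,0],[0.008,0,0],[0.011,0,0],[0.014,0,0]], "rotation": [[0,0,0.001],[0,0,0.002],[0,0,0.003],[0,0,0.004],[0,0,0.005]]}}

```text
time: 12.48
ee_pos: [0.5093, -0.1458, 0.0311]
orientation: [0.738, 0.675, -0.0, -0.0]
force: [-3.6, -0.3, 9.9]
width: 0.575
gripper_force: 5.2
```

Request:
{"api": "move_arm", "payload": {"travel": [[0.004,0,0],[0.008,0,0],[0.012,0,0],[0.0145,0,0],[0.0145,0,0]], "rotation": [[0,0,0.001],[0,0,0.002],[0,0,0.003],[0,0,0.003],[0,0,0.003]]}}

```text
time: 13.1
ee_pos: [0.5105, -0.1309, 0.0311]
orientation: [0.739, 0.674, -0.0, -0.0]
force: [-2.7, 0.2, 11.3]
width: 0.571
gripper_force: 5.3
```

Request:
{"api": "move_arm", "payload": {"travel": [[0,0,0],[0,0,-0.002],[0,0,-0.006],[-0.03,0,-0.06],[-0.055,0,-0.11]], "rotation": [[0,0,0],[0,0,0],[0,0,0],[0,0,0],[0,0,0]]}}

```text
time: 13.72
ee_pos: [0.5053, -0.1868, 0.1411]
orientation: [0.739, 0.674, 0.0, -0.001]
force: [1.0, -0.5, 0.1]
width: 0.575
gripper_force: 0.0
```

Request:
{"api": "move_arm", "payload": {"travel": [[0,0,-0.02],[0,0,-0.02],[0,0,-0.02],[0,0,-0.02]], "rotation": [[0,0,0],[0,0,0],[0,0,0],[0,0,0]]}}

```text
time: 14.22
ee_pos: [0.5048, -0.1856, 0.1586]
orientation: [0.739, 0.674, -0.0, -0.002]
force: [-0.2, 0.6, -0.7]
width: 0.576
gripper_force: 0.0
```

```bash
python3 - <<'E'
from m import *
import pickle
plan([.506,-.1923,.031],84.45)
o=robot.get_obs();p,d=cams.get_image('wrist'); cv2.imwrite('pics/w6.png',p); pickle.dump((o,p,d),open('w6.pkl','wb'))
E
```

```text
t 14.22 pos [ 0.5048 -0.1856  0.1586] F [-0.24  0.6  -0.65] travel [-0.0068  0.0022  0.1276] rot [-0.0027 -0.0019  0.0043]
```

View pics/w6.png

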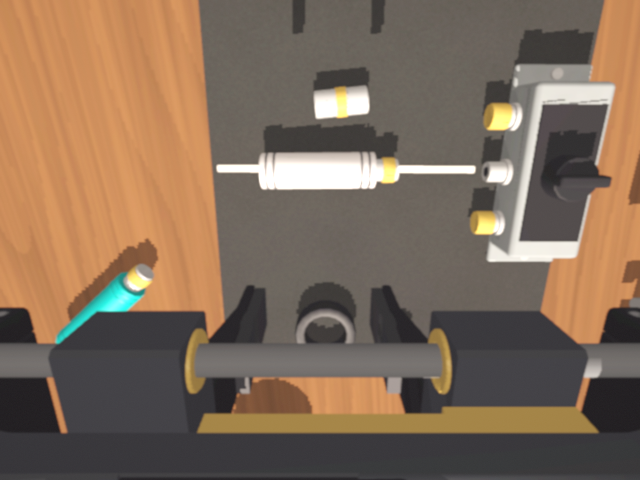

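The load now lies over the line, body (258–377, 152–190), plug at (390,170). The line runs from (217,168) to (475,170), and the adapter is still at (341,102). Next is a numerical check.

```bash
python3 - <<'E'
from m import *
import pickle
o,p,d=pickle.load(open("w6.pkl","rb"))
g=p.max(2)
def mid(u,a,b,th):
    r=np.where(g[a:b,u]>th)[0]+a; return r.min(),r.max()
ln=[(u,np.mean(mid(u,155,182,140))) for u in list(range(222,252))+list(range(408,470))]
e=np.array([(u,*mid(u,144,200,120)) for u in list(range(272,310))+list(range(315,358))],float)
print(e[0],e[-1],ln[0],ln[-1])
P,v=fit(ln,.003,o);n=np.array([-v[1],v[0]])
wu,vu=fit(e[:,:2],.017,o); wl,vl=fit(e[:,[0,2]],.017,o)
H=cams.get_calibration("wrist")["hand_eye"]; C=o["ee_pos"]+Ro.from_quat(o["orientation"]).apply(H[:3,3])
cl=(C[:2]-P)@n;h=C[2]-.017; al=[np.arctan2((w-P)@n-cl,h) for w in(wu,wl)]; t=np.tan(sum(al)/2)
dg=lambda v:np.degrees(np.arctan2(v[1],v[0])).round(2)
print("lat",cl+h*t,"r",np.hypot(h,h*t)*np.sin(abs(al[0]-al[1])/2),"line",dg(v),"load",dg(vu),dg(vl))
pt,dt=cams.get_image("top"); q=np.load("top0.npz")["p"]
for nm,b in(("adapter",(346,218,366,242)),("cap",(424,210,440,226))):
  for im in(q,pt):
    M=cv2.moments(bright(im,*b,130)); print(nm,M["m10"]/M["m00"],M["m01"]/M["m00"])
cv2.imwrite("pics/top1.png",cv2.resize(pt[155:285,300:450],None,fx=4,fy=4,interpolation=cv2.INTER_CUBIC))
E
```

```text
[272. 153. 190.] [357. 152. 189.] (222, np.float64(168.0)) (469, np.float64(169.5))
lat -0.0001818460264311969 r 0.014588407623877784 line -5.57 load -5.31 -5.3
adapter 356.5702479338843 230.55371900826447
adapter 356.56198347107437 230.4297520661157
cap 431.57142857142856 217.6734693877551
cap 431.4823529411765 217.52941176470588
```

View pics/top1.png

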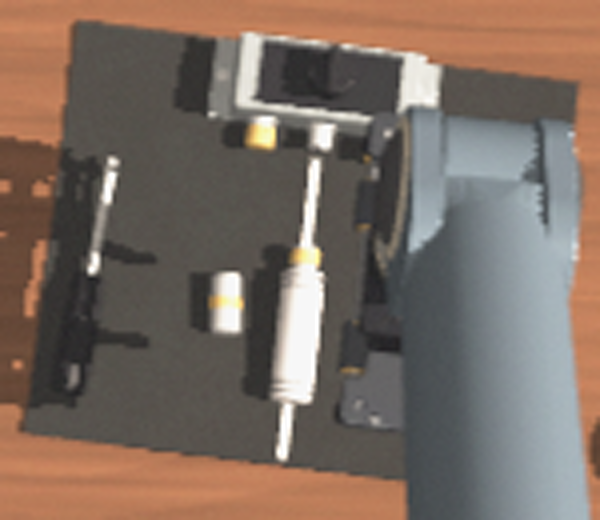

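The load is centred to 0.2 mm and aligned to 0.3°. The top crop shows it on the line, (297,340) with its plug at (305,256), and the adapter still at (227,302). I'm handing in.

```bash
python3 -c "
from cell import robot
print(robot.job_done())"
```

```text
the job is handed in; nothing more can be done
None
```

The dummy load was rolled onto the line in four fingertip strokes. It lies within about 0.2 mm of the line's centre and 0.3° of its direction, the adapter and cap measured unmoved, and the job is handed in at about 14 s on the robot clock.

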